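Stack kidney dishes in the instrument box and close the lid

TASK

Pick up the two loose kidney dishes and set them down, not drop them, one after the other on the kidney dish already in the steel instrument box, each turned the same way round as the one below so that its foot nests fully home. Then take the lid, which leans back on its stop, by its bar, swing it over past upright and lower it gently until it lies shut on the box: never let it fall shut or fall back. Leave the oval dish and the other things on the table where they are and let go of everything.

Things in the scene. Friction and masses are not known exactly. Their poses are not given: they have to be found in the camera images.
- kidney_1: a loose steel kidney dish, upright on the table at any yaw, about 0.18 kg, in one of three places (kidney_2 and oval_dish have the others). 140 mm long (x), 70 deep (y), 38 high. Origin: on the underside, at the middle of the waist; z up, +y to the bulging side; the ends curve to -y. Outline: an arc of radius 75 mm (+-32 degrees), half width 29 mm, half-round ends
- kidney_2: a second loose dish like kidney_1, same axes; either may go first. Waist 58 mm across along y (faces at y = +-29 mm, the hollow one flat for 23 mm): grip there from above. Outer walls, 3 mm thick, from 16 to 38 mm above the underside; below is a narrower foot, 16 mm high, half width 23 mm (20.5 mm in the lowest 7 mm)
- base_dish: the kidney dish lying loose in the instrument box; shape, size and axes as kidney_1. The mouth of each dish takes the next one's foot with about 3 mm play all round, only when both outlines point the same way (same x, y and yaw; a half turn does not fit). Nested, a dish's origin is 22 mm above that of the one below, its shoulder resting on the lower rim
- instrument_box: fixed open-topped steel box, outside 148 mm (x) x 208 mm (y) x 98 mm high, walls and floor 4 mm. Origin: centre of its underside; the lid is hinged along the top of the +x wall. Place and yaw vary
- lid (a joint): angle of the lid, rad: 0 = lying shut on the box rim, 1.57 = upright, 1.95 = leaning back on its stop (start). Free hinge with hardly any friction: to either side of upright the lid falls by its own weight (about 0.35 kg; 152 mm from hinge to free edge, 4 mm thick)
- lid_hinge (a point): a point of the fixed box: middle of the hinge axis, 100 mm above the box's underside, at box x = +74 mm; the axis runs along the box's y
- lid_bar (a point): middle of the lid's handle: round bar, diameter 12 mm, parallel to the hinge axis, 190 mm from it, 38 mm beyond the lid's free edge, on two arms 110 mm apart. At lid angle a it is 190 cos(a) mm from the hinge towards box -x and 190 sin(a) mm above it. Fingers can straddle it from above at any angle; it can turn between the pads as the lid swings
- oval_dish: bystander: loose steel dish with an oval outline 124 x 68 mm, 36 mm high, without a foot; not to be used. Origin: centre of its underside
- white_tub: bystander: white jar, diameter 90, 110 mm high. Origin: centre of its underside
- short_bottle: bystander: ink bottle, diameter 30, 60 mm high, near the loose dishes. Origin: centre of its underside
- tall_bottle: bystander: ink bottle, diameter 30, 90 mm high, between the places of the loose dishes. Origin: centre of its underside
- green_lid: bystander: shallow plastic lid 90 x 60 x 12 mm. Origin: centre of its underside
There are look-alikes about, which are no part of the job. What is shaped like the kidney_1 but orange is not meant.

How it is judged:
By the outcome, as a careful person would: the job done as asked, in the order asked, and still so for the second after the job is handed in, with the robot touching nothing.
It also fails if it takes over 72 s, if anything falls off the work surface, if the arm or the gripper's body presses on something with over 40 N, if the wrist force passes 120 N, or if a joint passes its speed limit or range.

ROBOT

A 6-joint arm with a two-finger parallel gripper is mounted at the origin on the work surface. World frame = base frame: x ahead of the robot, y to its left, z up, the work surface at z = 0. Lengths are in m, angles in rad, forces in N, time in s.
With the tool pointing down it reaches from about 0.3 to 0.875 m from the base axis. Payload 6.4 kg.
Tool frame: the origin (TCP) lies at the very end of the fingers, on their centre line; the grasp point (between the pads) lies 19 mm behind it; z points along the fingers, y is the line along which they close (so a half turn about z gives the same grasp; the last joint's range is limited). The gripper opens to 85 mm and grips with 20 to 120 N. Pads are 22 mm wide; open, the fingers measure 114 mm over their backs; the gripper's body (76 mm by 85 mm) begins 54 mm behind the grasp point. The pads swing forward as they close: fully open they stand 13 mm farther back than shut.
Start: joints at [1.04, 0.181, 1.607, -0, 1.354, -0.206], TCP at [0.183, 0.545, 0.231] pointing down, gripper open.
Joint ranges: [-2.99, 2.99], [-0.89, 2.07], [0.3, 2.58], [-1.14, 4.28], [0, 2.63], [-3.12, 3.12]. Speed limits (rad/s): [2.57, 2.57, 3.01, 3.14, 3.14, 3.14].

INTERFACE

Orientations are given as a unit quaternion [w, x, y, z].
In Python, from bench import get_obs, optics, workorder gives the robot as it stands.
- The arm moves only by the shell command python3 -m jog 'ROWS'. ROWS is a JSON list that holds a single list of rows (three levels of brackets), with 1 to 10 rows, each of 7 numbers: dx, dy, dz in mm, then a rotation vector rx, ry, rz in rad, then the opening from 0.0 (shut) to 1.0 (fully open); each row is the pose to reach, as a shift and turn from the pose commanded when the command began, along the tool's axes at that moment; what a row does not reach only later rows make up. A row lasts 1/8 s, in which the tool goes at most 0.0625 m and 0.188 rad, less where a joint would pass 70% of its speed; a pose out of reach is approached as far as the arm can. The fingers move at their own pace and stop on an object; the grip force is fixed at half the most. Time passes only in rows, so rows that do not move let the fingers close. It prints the time, the measured TCP pose, the force, the opening and the grip force at its end. Input that does not fit is refused with a message, and nothing moves.
- get_obs(): the state, without advancing time (a new reading comes with each control period).
- optics.camera(name): name is "scene" or "side" or "wrist"; returns (picture, depth): 480x640x3 uint8, blue, green, red; 480x640 float32, m along the optical axis (not along the pixel's ray), 0 where there is no reading.
- optics.camera_params(name): a dict with "fovy" (degrees; the focal length in pixels is half the picture's height over the tangent of half this angle, whatever the lens; pixels are square), "cx", "cy" (the principal point, pixels), "view" (4x4, takes a point from world to camera coordinates). Camera axes: x right, y up, looking along -z (the intrinsics and any distortion apply to the point x, -y, -z); pixel columns grow to the right and rows downward; lengths in m; the calibration is good to about 2 mm. A picture is of the moment at which its call begins: read the wrist's pose just before it. camera_params takes no time and is no camera call; for the wrist camera it gives the pose at the moment of the call.
- workorder.hand_in(): hands the job in; it is judged then, once.
The state is a dict: "time_s": time; "q": joint angles; "dq": joint speeds; "joint_efforts": joint torques, N m; "eef_pos": TCP position; "eef_rot": TCP orientation; "wrist_force": force on the tool from outside, world axes, zero at the start; "torque": the same for the moment, N m; "opening": opening from 0.0 (shut) to 1.0 (fully open); "grasp_force": force on a finger pad.
Only numpy, scipy, OpenCV 4.12 (cv2) and the standard library are available. Lean on these libraries where they do the work, as an engineer would, in place of code of your own. Each camera call takes 0.05 s, during which the arm holds its last target. There are 200 camera calls.

## Working session

There is one attempt and no reset: what is moved stays moved. The work goes in short steps, Python scripts to look and compute and a shell command to move; the robot and the scene stay as the last step left them, time stands still between calls to the robot, and variables do not carry over. Pictures are saved under pics/ and viewed, at most 10 in all, crops included, and the job is handed in when it is done.

```bash
ls; mkdir -p pics
python3 - <<'E'
from bench import get_obs, optics
import cv2,numpy as np
o=get_obs();print(o)
for n in("scene","side"):
    p,d=optics.camera(n);cv2.imwrite(f"pics/{n}0.png",p);np.save(f"{n}0.npy",d);c=optics.camera_params(n);print(n,c, (d>0).mean())
E
```

```text
pics
{'time_s': 0.0, 'q': array([ 1.03967632e+00,  1.81560591e-01,  1.60800457e+00, -6.77169728e-06,
        1.35382116e+00, -2.06331481e-01]), 'dq': array([-0.00029829,  0.00016298, -0.00204777,  0.00040359,  0.00090169,
        0.00038751]), 'joint_efforts': array([-1.06871481e-03, -4.44862533e+01, -3.51343024e+01, -4.67081827e-04,
        9.14018165e-03, -5.00307294e-05]), 'eef_pos': array([0.1832004 , 0.54444424, 0.23037484]), 'eef_rot': array([-3.20158499e-04,  1.61680641e-01,  9.86842726e-01, -8.37743890e-04]), 'wrist_force': array([-0.51270599, -0.12611047,  0.94441831]), 'torque': array([-0.01016453,  0.0088886 , -0.03359569]), 'grasp_force': 0.0, 'opening': 0.996133641693944}
scene {'fovy': 45.46514396527364, 'cx': 316.59605849777034, 'cy': 241.41031000621803, 'view': array([[ 0.88898887,  0.45782985,  0.00951953, -0.42118757],
       [-0.32265722,  0.61149592,  0.72247149,  0.13838784],
       [ 0.32494787, -0.64534066,  0.69133517, -1.52845271],
       [ 0.        ,  0.        ,  0.        ,  1.        ]])} 0.996044921875
side {'fovy': 57.97385802404962, 'cx': 323.00870396695615, 'cy': 244.36906868857676, 'view': array([[ 0.72793519, -0.68545413,  0.01621711, -0.40006663],
       [ 0.35272864,  0.39466184,  0.84842474, -0.22682054],
       [-0.58795652, -0.61187798,  0.52906755, -0.9278963 ],
       [ 0.        ,  0.        ,  0.        ,  1.        ]])} 0.995986328125
```

View pics/scene0.png

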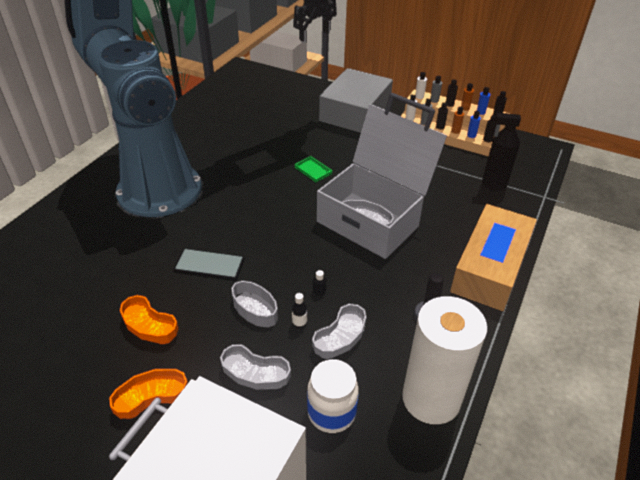

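View pics/side0.png

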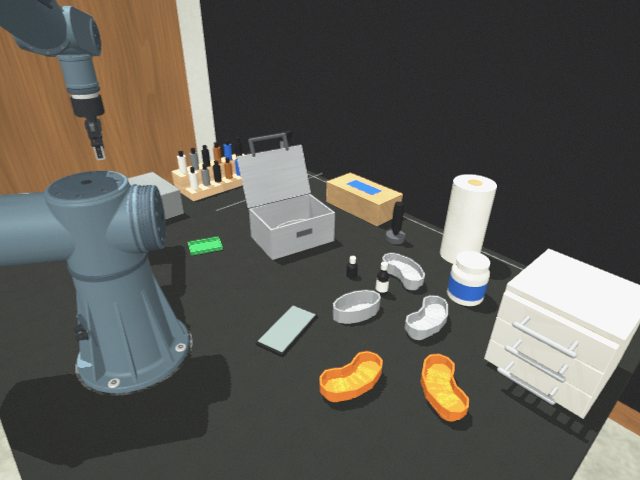

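Scene: steel kidneys at about (340,330) and (255,368), oval dish (255,303), box (370,210) with the base dish visible inside, white tub (332,395), bottles (300,310) and (319,283). The side view agrees.

```bash
cat > h.py <<'E'
import numpy as np,cv2
from bench import get_obs, optics
from scipy.spatial.transform import Rotation as R
def cloud(d,c):
    f=240/np.tan(np.radians(c["fovy"]/2)); v,u=np.mgrid[:480,:640]
    P=np.stack([(u-c["cx"])/f*d,-(v-c["cy"])/f*d,-d],-1)
    V=c["view"]; return (P-V[:3,3])@V[:3,:3]
def tool():
    o=get_obs();q=o["eef_rot"];return o["eef_pos"],R.from_quat([q[1],q[2],q[3],q[0]])
def kidney(pts):
    """pts Nx2 on rim -> origin, yaw(of +x), length,width; +y to the bulge"""
    s=2000.;o=pts.min(0)-.02;g=((pts-o)*s).astype(int)
    im=np.zeros((g[:,1].max()+60,g[:,0].max()+60),np.uint8);im[g[:,1],g[:,0]]=255
    im=cv2.morphologyEx(im,cv2.MORPH_CLOSE,np.ones((13,13),np.uint8))
    C=max(cv2.findContours(im,cv2.RETR_EXTERNAL,cv2.CHAIN_APPROX_NONE)[0],key=cv2.contourArea)
    b=cv2.boxPoints(cv2.minAreaRect(C)); e=[b[1]-b[0],b[2]-b[1]]
    L=[np.linalg.norm(k) for k in e]; ex=e[int(np.argmax(L))]/max(L)
    c=b.mean(0);m=cv2.moments(C);h=cv2.moments(cv2.convexHull(C))
    cen=lambda m:np.array([m["m10"],m["m01"]])/m["m00"]
    ey=np.array([-ex[1],ex[0]])
    if (cen(m)-cen(h))@ey<0: ex,ey=-ex,-ey
    full=cv2.contourArea(C)/s/s
    return c/s+o+ey*.0057, np.arctan2(ex[1],ex[0]), np.array(sorted(L))/s, full*1e4
E
python3 - <<'E'
from h import *
for n in("scene","side"):
    d=np.load(n+"0.npy");P=cloud(d,optics.camera_params(n))
    X,Y,Z=P[...,0],P[...,1],P[...,2]
    ok=(d>0)&(X>0)&(X<1)&(abs(Y)<.8)
    t=ok&(abs(Z)<.012);print(n,"table z",np.percentile(Z[t],[5,50,95]))
    m=(ok&(Z>.027)&(Z<.046)).astype(np.uint8)
    m=cv2.morphologyEx(m,cv2.MORPH_CLOSE,np.ones((3,3)))
    k,l,s,_=cv2.connectedComponentsWithStats(m)
    for i in range(1,k):
        if s[i,4]>60:
            q=P[(l==i)&ok&(Z>.027)&(Z<.046)]
            print(s[i],*[np.round(a,4) for a in kidney(q[:,:2])])
    b=ok&(Z>.09)&(Z<.104); k,l,s,_=cv2.connectedComponentsWithStats(b.astype(np.uint8))
    for i in range(1,k):
        if s[i,4]>100: print("z~.1",s[i],P[l==i].mean(0).round(3),cv2.minAreaRect(P[l==i][:,:2].astype(np.float32)))
E
```

```text
scene table z [-0.00305188  0.00017991  0.00426095]
[401 107  25  19 174] [0.5009 0.5991] 0.0319 [0.024  0.0657] 4.1212
[319 109  45  18 267] [0.2957 0.4945] -3.133 [0.0162 0.1499] 9.0275
[430 114  64  35 836] [0.6449 0.5842] 3.0045 [0.0576 0.1875] 46.1712
[484 167  27  18 171] [0.7875 0.4139] -3.1172 [0.0302 0.0616] 4.1525
[137 178  59  28 411] [ 0.0569 -0.0426] 0.5454 [0.025  0.0728] 4.81
[332 181  76  31 455] [0.5263 0.2076] 0.2522 [0.0793 0.1863] 10.7388
[342 200  52  26 334] [0.5348 0.1641] 0.1188 [0.0324 0.1255] 7.4788
[317 207 104  44 636] [0.55   0.0605] -2.9429 [0.0867 0.2255] 10.27
[313 277  13  12 117] [ 0.5462 -0.1305] -2.6547 [0.0253 0.0264] 3.07
[452 278  57  27 381] [0.8598 0.0046] 3.1162 [0.0113 0.1195] 5.6612
[232 281  45  39 392] [ 0.4531 -0.2611] -2.999 [0.0329 0.1007] 3.5662
[120 295  57  45 569] [ 0.3038 -0.402 ] -2.578 [0.043  0.1026] 3.84
[312 304  54  52 563] [ 0.6135 -0.2023] 1.0683 [0.0391 0.1321] 4.4288
[292 310  15  12  96] [ 0.5547 -0.2361] -2.5888 [0.0147 0.0295] 1.0525
[220 345  71  42 716] [ 0.5443 -0.3972] -2.7819 [0.0378 0.1318] 4.7488
[110 369  78  
[... 2954 characters left out ...]
), (0.038399387151002884, 0.07721416652202606), 27.301176071166992)
z~.1 [141 325  21  12 121] [ 0.019 -0.072  0.097] ((0.019122028723359108, -0.07208351790904999), (0.013427689671516418, 0.0360187366604805), 70.37852478027344)
z~.1 [493 326  25  18 139] [ 0.52  -0.548  0.097] ((0.519900381565094, -0.5476077198982239), (0.04922281578183174, 0.004678461235016584), 89.34144592285156)
z~.1 [516 343  48  26 274] [ 0.519 -0.618  0.097] ((0.5187974572181702, -0.6158353686332703), (0.02563263475894928, 0.08020014315843582), 16.223217010498047)
z~.1 [566 367  39  22 229] [ 0.521 -0.693  0.097] ((0.5220996141433716, -0.6955429315567017), (0.02241380512714386, 0.06218317523598671), 23.933738708496094)
```

```bash
cat >> h.py <<'E'
def dl(x,y,z,yaw=None):
    """rows-shift to TCP xyz, and rotvec to make tool straight down with tool y at world angle yaw (deg)"""
    p,r=tool(); s=r.inv().apply(np.array([x,y,z])-p)
    out=[s.round(4).tolist()]
    if yaw is not None:
        for k in (0,180):
            a=np.radians(yaw+k); Y=np.array([np.cos(a),np.sin(a),0]);Z=np.array([0,0,-1.]);X=np.cross(Y,Z)
            out.append((r.inv()*R.from_matrix(np.stack([X,Y,Z],1))).as_rotvec().round(3).tolist())
    return out
E
python3 - <<'E'
from h import *
p,r=tool();V=optics.camera_params("wrist");print(V["fovy"]);V=V["view"]
c=-V[:3,:3].T@V[:3,3];print("cam in tool",r.inv().apply(c-p), "look",r.inv().apply(-V[2,:3]),"right",r.inv().apply(V[0,:3]))
print(r.as_matrix().round(3))
print(dl(.53,.13,.40,0))
E
```

```text
60.40827033410042
cam in tool [ 0.08217078  0.000812   -0.14151298] look [-3.18505772e-01 -3.53921992e-04  9.47920855e-01] right [2.32194458e-05 9.99999927e-01 3.81168419e-04]
[[-0.948  0.319 -0.001]
 [ 0.319  0.948 -0.001]
 [ 0.    -0.002 -1.   ]]
[[-0.4609, -0.2824, -0.1692], [-0.002, 0.001, 1.246], [-0.001, -0.002, -1.896]]
```

Careful with the scale: shifts go in mm. That gives: -0.395 m is -395, -0.273 m is -273.

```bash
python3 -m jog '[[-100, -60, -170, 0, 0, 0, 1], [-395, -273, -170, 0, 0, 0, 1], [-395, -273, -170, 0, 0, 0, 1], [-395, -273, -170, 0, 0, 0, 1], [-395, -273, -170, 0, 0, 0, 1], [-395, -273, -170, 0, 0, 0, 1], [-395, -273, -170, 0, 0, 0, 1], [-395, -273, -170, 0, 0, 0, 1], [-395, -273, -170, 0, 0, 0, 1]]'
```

```text
refused: ROWS must be a list holding one list of rows, three levels of brackets. Nothing was moved.
```

The error is about the shape of the input: a list holding one list of rows, three levels of brackets. Fixing that and sending the same move.

```bash
python3 -m jog '[[[-100, -60, -170, 0, 0, 0, 1], [-395, -273, -170, 0, 0, 0, 1], [-395, -273, -170, 0, 0, 0, 1], [-395, -273, -170, 0, 0, 0, 1], [-395, -273, -170, 0, 0, 0, 1], [-395, -273, -170, 0, 0, 0, 1], [-395, -273, -170, 0, 0, 0, 1], [-395, -273, -170, 0, 0, 0, 1], [-395, -273, -170, 0, 0, 0, 1]]]' | tail -3
python3 - <<'E'
from h import *
c=optics.camera_params("wrist");p,d=optics.camera("wrist");cv2.imwrite("pics/w1.png",p);P=cloud(d,c)
np.savez("w1.npz",P=P,d=d);print(tool()[0], get_obs()["dq"].round(3))
E
```

```text
wrist_force: [0.2, 0.8, -0.8]
opening: 1.002
grasp_force: 0.0
[0.47324838 0.15633001 0.4019373 ] [ 0.058 -0.018  0.041  0.015 -0.006  0.068]
```

View pics/w1.png

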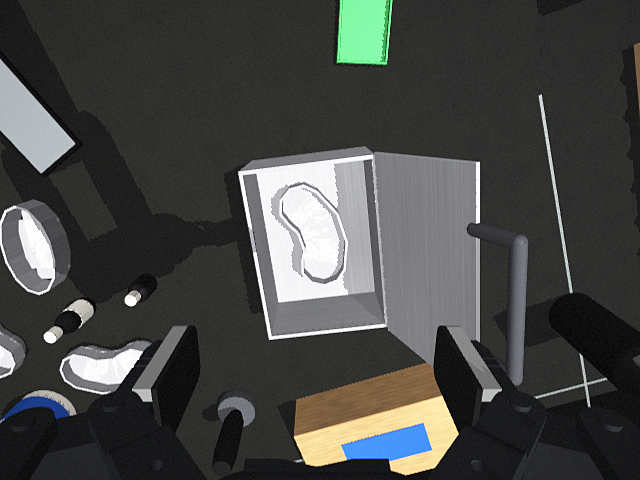

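Wrist view: box rim corners (240,170), (372,153), (385,327), (270,338); base dish centred at (313,232), bulge toward the hinge; lid right, bar at (515,300).

Run:
```python
from h import *
W=np.load("w1.npz");P=W["P"];d=W["d"];Z=P[...,2]
t=P[60:140,80:230];print("table",np.percentile(t[...,2],[5,50,95]).round(4))
r=P[270:295,320:370][...,2];print("boxfloor",np.median(r))
m=np.zeros(d.shape,bool);m[165:300,262:362]=1
for lo in(.030,.034,.037):
  q=P[m&(Z>lo)&(Z<.055)];print(lo,len(q),*[np.round(a,4) for a in kidney(q[:,:2])],np.percentile(q[:,2],95))
m[:]=0;m[140:350,230:378]=1
q=P[m&(Z>.088)&(Z<.108)];a=cv2.minAreaRect(q[:,:2].astype(np.float32));print("box",a,np.median(q[:,2]))
m[:]=0;m[240:370,505:530]=1
q=P[m&(Z>.2)];q0=q[np.argsort(q[:,1])];print("bar",len(q),q.min(0),q.max(0),np.median(q,0))
v=np.linalg.svd(q-q.mean(0),full_matrices=0)[2][0];print(v,np.degrees(np.arctan2(v[1],v[0])))
```

```text
table [-0.0028 -0.0012  0.0005]
boxfloor 0.0031141807077639215
0.03 1150 [0.5414 0.1397] 0.0059 [0.0704 0.138 ] 73.5925 0.04768746504967349
0.034 983 [0.5414 0.1399] 0.0059 [0.0703 0.138 ] 73.6412 0.04886599450777699
0.037 873 [0.5414 0.1399] 0.0059 [0.0703 0.138 ] 73.5488 0.04941231719308589
box ((0.5449824333190918, 0.13553987443447113), (0.15044692158699036, 0.2114637941122055), 78.37623596191406) 0.09634933213223547
bar 2445 [0.39474063 0.18467608 0.2632536 ] [0.62394115 0.29123462 0.54319196] [0.56386391 0.27586756 0.28006262]
[ 0.95838602 -0.06403748 -0.27820037] -3.8227098524859837
```

```bash
python3 -m jog '[[[-162, -395, 0, 0, 0, 0, 1], [-162, -395, 0, 0, 0, 0, 1], [-162, -395, 0, 0, 0, 0, 1], [-162, -395, 0, 0, 0, 0, 1], [-162, -395, 0, 0, 0, 0, 1], [-162, -395, 0, 0, 0, 0, 1], [-162, -395, 0, 0, 0, 0, 1], [-162, -395, 0, 0, 0, 0, 1]]]' | tail -3
python3 - <<'E'
from h import *
c=optics.camera_params("wrist");p,d=optics.camera("wrist");cv2.imwrite("pics/w2.png",p);P=cloud(d,c)
np.savez("w2.npz",P=P,d=d);print(tool()[0], get_obs()["q"].round(3))
Z=P[...,2]
ok=(d>.1)&(Z>.028)&(Z<.046)
k,l,s,_=cv2.connectedComponentsWithStats(cv2.morphologyEx(ok.astype(np.uint8),cv2.MORPH_CLOSE,np.ones((3,3))))
for i in range(1,k):
  if s[i,4]>80:
    q=P[(l==i)&ok];print(s[i],*[np.round(a,4) for a in kidney(q[:,:2])],np.median(q[:,2]))
E
```

```text
wrist_force: [-0.4, 0.5, -0.6]
opening: 0.998
grasp_force: 0.0
[ 0.4977985  -0.26665122  0.39993066] [-0.702  0.074  1.392  0.     1.678 -1.946]
[118   0  81  85 969] [ 0.2943 -0.3883] -3.1042 [0.0648 0.0997] 5.8462 0.03599270638108059
[ 582   14   26  189 1885] [0.5295 0.0563] 2.9362 [0.0042 0.2077] 3.9038 0.03713643498506837
[302  67  57 110 775] [ 0.4397 -0.2371] 2.8543 [0.066  0.1231] 62.3575 0.03457189832747466
[630  92  10  70 378] [0.5616 0.1113] -0.1301 [0.0108 0.0793] 1.9238 0.037991817286473904
[  38  120  120   74 1358] [ 0.3797 -0.503 ] 0.8867 [0.0708 0.1396] 74.165 0.03594026194727063
[428 161  25  25 314] [ 0.5346 -0.1272] 2.3162 [0.0248 0.0294] 3.1312 0.03682773681187368
[ 209  177   79  100 1068] [ 0.5312 -0.3802] -2.9921 [0.071 0.138] 74.2125 0.03597820323688343
[351 190  25  18  95] [ 0.5271 -0.2249] 1.7251 [0.0055 0.0233] 0.1675 0.03909278402809621
[ 335  240  106   56 1104] [ 0.6465 -0.2191] -1.7921 [0.071  0.1379] 74.13 0.03566802002570002
[ 85 252  92  76 709] [ 0.5476 -0.5278] 0.5075 [0.05   0.1463] 2.7987 0.03753715724624642
[ 33 278  30  15  96] [ 0.5153 -0.6482] -1.5708 [0.0195 0.0375] 0.4425 0.042115891060283094
[ 576  301   64   93 1025] [0.8355 0.0202] 2.5297 [0.0692 0.1454] 3.6125 0.03690815090539795
[260 306  64  32 383] [ 0.6526 -0.3586] 1.2364 [0.014  0.0629] 0.6075 0.0373627594660674
[501 318  21  17 112] [ 0.7642 -0.0854] 1.9614 [0.0117 0.028 ] 0.87 0.040299315296189436
[361 368  73  39 567] [ 0.802  -0.2645] 1.641 [0.0266 0.0932] 1.2687 0.03736402823783261
```

View pics/w2.png

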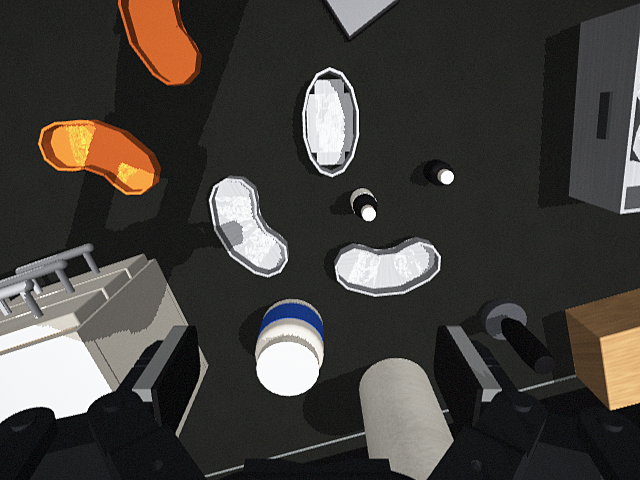

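A at (387,265), hollow up in the picture; B at (247,225), hollow to the upper right; oval at (330,122), tall bottle (362,205). The fits give A (0.6465,-0.2191) and B (0.5312,-0.3802).

Run:
```python
from h import *
print(dl(.6465,-.2191,.12,-12.7))
```

```text
[[-0.1262, 0.0925, 0.2798], [-0.001, -0.003, 1.465], [0.003, -0.001, -1.676]]
```

In the tool's units: 0.2798 m is 279.8, 0.14 m is 140.

```bash
python3 -m jog '[[[-126.2, 92.5, 140, -0.001, -0.003, 1.465, 1], [-126.2, 92.5, 140, -0.001, -0.003, 1.465, 1], [-126.2, 92.5, 140, -0.001, -0.003, 1.465, 1], [-126.2, 92.5, 279.8, -0.001, -0.003, 1.465, 1], [-126.2, 92.5, 279.8, -0.001, -0.003, 1.465, 1], [-126.2, 92.5, 279.8, -0.001, -0.003, 1.465, 1], [-126.2, 92.5, 279.8, -0.001, -0.003, 1.465, 1], [-126.2, 92.5, 279.8, -0.001, -0.003, 1.465, 1], [-126.2, 92.5, 279.8, -0.001, -0.003, 1.465, 1]]]'
python3 - <<'E'
from h import *
print(dl(.6465,-.2191,.014,-12.7),tool()[0])
c=optics.camera_params("wrist");p,d=optics.camera("wrist");P=cloud(d,c);Z=P[...,2]
cv2.imwrite("pics/w3.png",p)
ok=(d>.1)&(Z>.028)&(Z<.046)
k,l,s,_=cv2.connectedComponentsWithStats(cv2.morphologyEx(ok.astype(np.uint8),cv2.MORPH_CLOSE,np.ones((3,3))))
for i in range(1,k):
  if s[i,4]>300:
    q=P[(l==i)&ok];print(s[i],*[np.round(a,4) for a in kidney(q[:,:2])],np.median(q[:,2]))
E
```

```text
time_s: 3.45
eef_pos: [0.6475, -0.2164, 0.1217]
eef_rot: [0.001, 0.779, 0.627, 0.0]
wrist_force: [-0.3, -0.5, -0.5]
opening: 0.999
grasp_force: 0.0
[[-0.0028, -0.0006, 0.1077], [0.002, 0.001, 0.006], [-0.002, 0.004, -3.136]] [ 0.64747397 -0.21638228  0.12166763]
[  60  103   60   57 1885] [ 0.5498 -0.1225] -1.6563 [0.0255 0.0297] 3.5788 0.03701014997236645
[ 243  138  126  224 4291] [ 0.6472 -0.2191] -1.7862 [0.0706 0.139 ] 74.7988 0.036499150050136306
[ 569  171   71  157 3039] [ 0.8045 -0.2441] 1.2153 [0.0244 0.0891] 1.5363 0.03716531687836885
[129 269  57  50 866] [ 0.5584 -0.2138] -0.9781 [0.0137 0.0302] 0.5638 0.038128823797654005
[   0  290  105   98 2374] [ 0.4717 -0.2447] -2.0172 [0.0678 0.0696] 5.2738 0.03386907101796291
[ 367  386   79   72 1649] [ 0.6721 -0.3365] 0.5713 [0.0169 0.0671] 1.08 0.03741127294083747
[ 193  426  104   42 1352] [ 0.5667 -0.341 ] -0.2018 [0.0292 0.0743] 2.9387 0.03451263393648714
```

```bash
python3 -m jog '[[[0, 0, 60, 0, 0, 0, 1], [0, 0, 90, 0, 0, 0, 1], [0, 0, 106, 0, 0, 0, 1], [0, 0, 106, 0, 0, 0, 1], [0, 0, 106, 0, 0, 0, 0.4], [0, 0, 106, 0, 0, 0, 0.4], [0, 0, 106, 0, 0, 0, 0.4], [0, 0, 106, 0, 0, 0, 0.4]]]'
```

```text
time_s: 4.5
eef_pos: [0.6492, -0.2195, 0.018]
eef_rot: [0.003, 0.78, 0.626, 0.001]
wrist_force: [-0.3, 0.2, 6.6]
opening: 0.663
grasp_force: 66.7
```

```bash
python3 -m jog '[[[0, 0, -30, 0, 0, 0, 0.4], [0, 0, -90, 0, 0, 0, 0.4], [0, 0, -150, 0, 0, 0, 0.4], [0, 0, -190, 0, 0, 0, 0.4], [0, 0, -190, 0, 0, 0, 0.4], [0, 0, -190, 0, 0, 0, 0.4]]]'
cat >> h.py <<'E'
def held(name):
    """held dish pose relative to tool, from the wrist camera"""
    p0,r0=tool();c=optics.camera_params("wrist");p,d=optics.camera("wrist");cv2.imwrite(f"pics/{name}.png",p)
    P=cloud(d,c);T=r0.inv().apply((P-p0).reshape(-1,3)).reshape(P.shape)
    m=(d>.05)&(abs(T[...,2]+.022)<.014)&(abs(T[...,0])<.09)&(abs(T[...,1])<.06)
    q=T[m];h=q*[1,-1,1]  # tool seen from above: flip y
    o,a,L,A=kidney(h[:,:2]);print("held: tool x,y of origin",o.round(4)*[1,-1],"yaw in tool(flipped) deg",np.degrees(a).round(2),L.round(4),A.round(1),"z pct",np.percentile(q[:,2],[5,50,95]).round(4),len(q))
    np.save(name+".npy",T)
E
python3 - <<'E'
from h import *
held("w4");print(tool()[0])
E
```

```text
time_s: 5.25
eef_pos: [0.6463, -0.2179, 0.2041]
eef_rot: [0.0, 0.78, 0.626, -0.0]
wrist_force: [-1.1, 0.8, -2.7]
opening: 0.658
grasp_force: 65.9Traceback (most recent call last):
  File "<stdin>", line 2, in <module>
  File "h.py", line 39, in held
    o,a,L,A=kidney(h[:,:2]);print("held: tool x,y of origin",o.round(4)*[1,-1],"yaw in tool(flipped) deg",np.degrees(a).round(2),L.round(4),A.round(1),"z pct",np.percentile(q[:,2],[5,50,95]).round(4),len(q))
                                                                                                                                            ^^^^^^^
AttributeError: 'float' object has no attribute 'round'
```

View pics/w4.png

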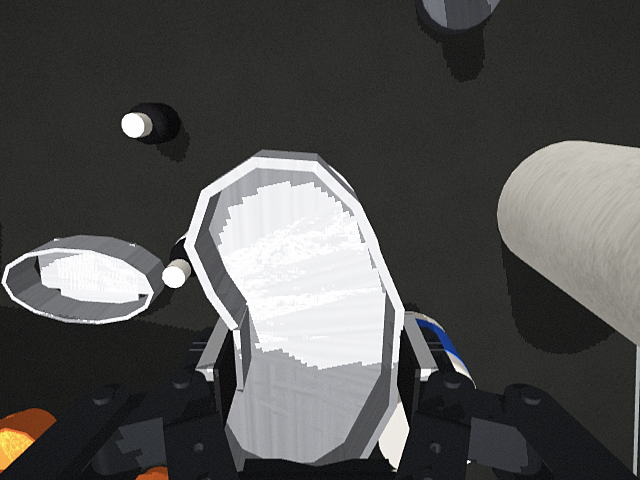

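```bash
cat >> h.py <<'E'
from scipy.optimize import least_squares
def held(name):
    """held dish: shift along tool x and yaw from the round end on the camera's side"""
    p0,r0=tool();c=optics.camera_params("wrist");p,d=optics.camera("wrist");cv2.imwrite(f"pics/{name}.png",p)
    P=cloud(d,c);T=r0.inv().apply((P-p0).reshape(-1,3)).reshape(P.shape)
    m=(d>.05)&(T[...,2]<.0)&(T[...,2]>-.045)&(T[...,0]>.03)&(T[...,0]<.1)&(abs(T[...,1])<.06)
    q=T[m];zr=np.percentile(q[:,2],10);q=q[q[:,2]<zr+.008]
    g=cv2.convexHull(q[:,:2].astype(np.float32))[:,0];g=g[g[:,0]>.045]
    f=least_squares(lambda v:np.hypot(g[:,0]-v[0],g[:,1]-v[1])-v[2],[.04,-.011,.029]).x
    print("end circle",f.round(4),"expect .0397,-+.0114,.029; rim z",zr.round(4),len(q),len(g))
E
python3 - <<'E'
from h import *
held("w5");print(tool()[0],dl(.5414,.1398,.2,90.3))
E
```

```text
end circle [ 0.0414 -0.0118  0.0286] expect .0397,-+.0114,.029; rim z -0.0193 4338 20
[ 0.6457537  -0.21765968  0.20255057] [[0.3262, -0.1795, 0.0029], [-0.002, -0.002, -1.795], [-0.002, 0.001, 1.346]]
```

In the tool's units: 0.3262 m is 326.2, -0.1795 m is -179.5.

```bash
python3 -m jog '[[[326.2, -179.5, 3, -0.002, -0.002, -1.795, 0.4], [326.2, -179.5, 3, -0.002, -0.002, -1.795, 0.4], [326.2, -179.5, 3, -0.002, -0.002, -1.795, 0.4], [326.2, -179.5, 3, -0.002, -0.002, -1.795, 0.4], [326.2, -179.5, 3, -0.002, -0.002, -1.795, 0.4], [326.2, -179.5, 3, -0.002, -0.002, -1.795, 0.4], [326.2, -179.5, 3, -0.002, -0.002, -1.795, 0.4], [326.2, -179.5, 3, -0.002, -0.002, -1.795, 0.4], [326.2, -179.5, 3, -0.002, -0.002, -1.795, 0.4], [326.2, -179.5, 3, -0.002, -0.002, -1.795, 0.4]]]'; python3 -m jog '[[[0, 0, 0, 0, 0, 0, 0.4], [0, 0, 0, 0, 0, 0, 0.4]]]'
python3 - <<'E'
from h import *
held("w6");print(tool()[0],dl(.542,.1398,.1,90.3))
E
```

```text
time_s: 6.6
eef_pos: [0.5416, 0.1391, 0.1995]
eef_rot: [0.0, -0.005, 1.0, -0.001]
wrist_force: [-0.4, 0.3, -2.3]
opening: 0.663
grasp_force: 65.7
time_s: 6.85
eef_pos: [0.5422, 0.139, 0.2005]
eef_rot: [0.001, -0.002, 1.0, -0.001]
wrist_force: [0.5, -0.3, -2.0]
opening: 0.663
grasp_force: 65.7
end circle [ 0.0402 -0.0109  0.0287] expect .0397,-+.0114,.029; rim z -0.0193 4279 17
[0.54242705 0.13901784 0.20081843] [[0.0008, 0.001, 0.1008], [-0.002, 0.003, -0.002], [0.005, 0.004, 3.14]]
```

In the tool's units: 0.125 m is 125, 0.0008 m is 0.8.

```bash
python3 -m jog '[[[0, 0.8, 50, 0, 0, 0, 0.4], [0, 0.8, 100, 0, 0, 0, 0.4], [0, 0.8, 125, 0, 0, 0, 0.4], [0, 0.8, 135, 0, 0, 0, 0.4], [0, 0.8, 140, 0, 0, 0, 0.4], [0, 0.8, 145, 0, 0, 0, 0.4], [0, 0.8, 149, 0, 0, 0, 0.4]]]'; python3 -m jog '[[[0, 0, 3, 0, 0, 0, 0.4], [0, 0, 5, 0, 0, 0, 0.4]]]'
```

```text
time_s: 7.78
eef_pos: [0.5443, 0.1396, 0.0533]
eef_rot: [0.003, -0.003, 1.0, -0.001]
wrist_force: [-0.0, -0.8, -1.4]
opening: 0.663
grasp_force: 65.6
time_s: 8.02
eef_pos: [0.5436, 0.1396, 0.0477]
eef_rot: [0.002, -0.003, 1.0, -0.001]
wrist_force: [1.1, 0.0, -0.7]
opening: 0.665
grasp_force: 65.6
```

In the tool's units: 0.004 m is 4, 0.002 m is 2.

```bash
python3 -m jog '[[[0, 0, 2, 0, 0, 0, 0.4], [0, 0, 4, 0, 0, 0, 0.4], [0, 0, 4, 0, 0, 0, 0.4]]]'
```

```text
time_s: 8.4
eef_pos: [0.5437, 0.1397, 0.0441]
eef_rot: [0.002, -0.003, 1.0, -0.001]
wrist_force: [-1.9, 0.7, 3.2]
opening: 0.661
grasp_force: 66.3
```

In the tool's units: -0.25 m is -250, -0.2 m is -200.

```bash
python3 -m jog '[[[0, 0, 0, 0, 0, 0, 0.85], [0, 0, 0, 0, 0, 0, 0.85], [0, 0, -30, 0, 0, 0, 0.85], [0, 0, -90, 0, 0, 0, 0.85], [0, 0, -150, 0, 0, 0, 0.85], [0, 0, -200, 0, 0, 0, 1], [0, 0, -250, 0, 0, 0, 1], [0, 0, -250, 0, 0, 0, 1]]]'
cat >> h.py <<'E'
def dish(name,zlo,zhi,x,y):
    c=optics.camera_params("wrist");p,d=optics.camera("wrist");cv2.imwrite(f"pics/{name}.png",p);P=cloud(d,c)
    m=(d>.1)&(P[...,2]>zlo)&(P[...,2]<zhi)&(np.hypot(P[...,0]-x,P[...,1]-y)<.08)
    k,l,s,_=cv2.connectedComponentsWithStats(cv2.morphologyEx(m.astype(np.uint8),cv2.MORPH_CLOSE,np.ones((3,3))))
    i=1+np.argmax(s[1:,4]);q=P[(l==i)&m];o,a,L,A=kidney(q[:,:2]);print(name,o.round(4),np.degrees(a).round(2),L.round(4),"rim z",np.percentile(q[:,2],[50,80,95]).round(4))
E
python3 - <<'E'
from h import *
print(tool()[0]);dish("w7",.052,.08,.5414,.1398)
E
```

```text
time_s: 9.4
eef_pos: [0.545, 0.1402, 0.2991]
eef_rot: [0.007, -0.003, 1.0, -0.001]
wrist_force: [-0.4, 0.6, 0.2]
opening: 1.001
grasp_force: 0.0
[0.54504197 0.14018285 0.29911734]
w7 [0.544  0.1396] 0.0 [0.0705 0.138 ] rim z [0.0624 0.0633 0.0639]
```

View pics/w7.png

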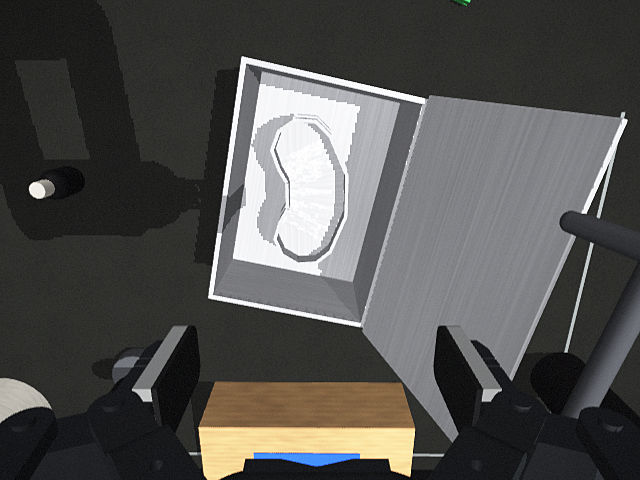

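Dish A nested at (310,190); rim height 63.5 mm, fully home. Now dish B.

Run:
```python
from h import *
print(dl(.5312,-.3802,.16,-81.4))
```

```text
[[0.0165, -0.5199, 0.1369], [0.015, 0.004, 2.997], [-0.003, 0.01, -0.145]]
```

```bash
python3 -m jog '[[[0, -60, 0, 0, 0, 0.19, 1], [0, -120, 0, 0, 0, 0.38, 1], [16.5, -519.9, 137, 0.015, 0.004, 2.997, 1], [16.5, -519.9, 137, 0.015, 0.004, 2.997, 1], [16.5, -519.9, 137, 0.015, 0.004, 2.997, 1], [16.5, -519.9, 137, 0.015, 0.004, 2.997, 1], [16.5, -519.9, 137, 0.015, 0.004, 2.997, 1], [16.5, -519.9, 137, 0.015, 0.004, 2.997, 1], [16.5, -519.9, 137, 0.015, 0.004, 2.997, 1], [16.5, -519.9, 137, 0.015, 0.004, 2.997, 1]]]'
python3 - <<'E'
from h import *
print(dl(.5312,-.3802,.16,-81.4),get_obs()["q"].round(2))
E
```

```text
time_s: 10.7
eef_pos: [0.5265, -0.3824, 0.153]
eef_rot: [-0.002, 0.808, 0.59, -0.003]
wrist_force: [0.4, 0.9, 0.5]
opening: 1.001
grasp_force: 0.0
[[0.0035, 0.0038, -0.0071], [-0.004, 0.006, 1.111], [-0.007, -0.004, -2.03]] [-0.81  0.42  1.47 -0.01  1.26 -0.5 ]
```

In the tool's units: -0.007 m is -7, 0.0038 m is 3.8.

```bash
python3 -m jog '[[[3.5, 3.8, -7, -0.004, 0.006, 1.111, 1], [3.5, 3.8, -7, -0.004, 0.006, 1.111, 1], [3.5, 3.8, -7, -0.004, 0.006, 1.111, 1], [3.5, 3.8, -7, -0.004, 0.006, 1.111, 1], [3.5, 3.8, -7, -0.004, 0.006, 1.111, 1], [3.5, 3.8, -7, -0.004, 0.006, 1.111, 1], [3.5, 3.8, -7, -0.004, 0.006, 1.111, 1], [3.5, 3.8, -7, -0.004, 0.006, 1.111, 1]]]'
python3 - <<'E'
from h import *
dish("w8",.028,.046,.5312,-.3802)
print(dl(.5312,-.3802,.014,-81.4),tool()[0])
E
```

```text
time_s: 11.7
eef_pos: [0.5334, -0.3775, 0.1635]
eef_rot: [0.002, 0.997, 0.082, 0.002]
wrist_force: [-0.5, -0.6, 1.0]
opening: 1.002
grasp_force: 0.0
w8 [ 0.5319 -0.3806] -171.77 [0.0706 0.1387] rim z [0.0365 0.0372 0.0378]
[[-0.0032, 0.0016, 0.1498], [0.004, -0.003, 0.013], [0.005, 0.006, -3.128]] [ 0.53353276 -0.37766622  0.16376193]
```

In the tool's units: -0.003 m is -3, 0.1 m is 100.

```bash
python3 -m jog '[[[-2, 1.5, 60, 0.004, -0.003, 0.01, 1], [-3, 1.5, 100, 0.004, -0.003, 0.01, 1], [-3, 1.5, 100, 0.004, -0.003, 0.01, 1], [-3, 1.5, 100, 0.004, -0.003, 0.01, 1]]]'
python3 - <<'E'
from h import *
print(dl(.5317,-.3804,.015,-81.5))
E
```

```text
time_s: 12.25
eef_pos: [0.5325, -0.3811, 0.0663]
eef_rot: [0.001, 0.997, 0.076, 0.001]
wrist_force: [1.0, 0.0, -0.5]
opening: 1.002
grasp_force: 0.0
[[-0.0008, -0.001, 0.0513], [0.002, -0.002, 0.003], [0.004, 0.004, -3.138]]
```

In the tool's units: 0.05 m is 50, 0.035 m is 35.

```bash
python3 -m jog '[[[0, 0, 35, 0, 0, 0, 1], [0, 0, 50, 0, 0, 0, 1], [0, 0, 50, 0, 0, 0, 1], [0, 0, 50, 0, 0, 0, 0.4], [0, 0, 50, 0, 0, 0, 0.4], [0, 0, 50, 0, 0, 0, 0.4], [0, 0, 50, 0, 0, 0, 0.4]]]';python3 -m jog '[[[0, 0, -30, 0, 0, 0, 0.4], [0, 0, -90, 0, 0, 0, 0.4], [0, 0, -150, 0, 0, 0, 0.4], [0, 0, -190, 0, 0, 0, 0.4], [0, 0, -190, 0, 0, 0, 0.4], [0, 0, -190, 0, 0, 0, 0.4]]]';python3 - <<'E'
from h import *
held("w9");print(tool()[0],dl(.544,.1396,.2,90.),get_obs()["q"].round(2))
E
```

```text
time_s: 13.12
eef_pos: [0.5328, -0.3815, 0.0167]
eef_rot: [0.002, 0.997, 0.075, 0.002]
wrist_force: [0.4, 0.9, 5.3]
opening: 0.667
grasp_force: 66.0
time_s: 13.88
eef_pos: [0.5309, -0.3796, 0.2034]
eef_rot: [-0.0, 0.997, 0.075, -0.0]
wrist_force: [-0.8, 0.3, -2.6]
opening: 0.664
grasp_force: 65.3
end circle [ 0.041  -0.0122  0.0285] expect .0397,-+.0114,.029; rim z -0.0201 4404 26
[ 0.53056484 -0.37927451  0.20241348] [[0.0913, -0.511, 0.0035], [-0.002, -0.003, -2.991], [-0.002, 0.001, 0.151]] [-0.8   0.37  1.42  0.    1.34  0.62]
```

In the tool's units: -0.12 m is -120, 0.0213 m is 21.3.

```bash
python3 -m jog '[[[21.3, -120, 3, -0.002, -0.003, -2.99, 0.4], [21.3, -120, 3, -0.002, -0.003, -2.99, 0.4], [21.3, -120, 3, -0.002, -0.003, -2.99, 0.4], [21.3, -120, 3, -0.002, -0.003, -2.99, 0.4], [21.3, -120, 3, -0.002, -0.003, -2.99, 0.4], [21.3, -120, 3, -0.002, -0.003, -2.99, 0.4], [21.3, -120, 3, -0.002, -0.003, -2.99, 0.4], [21.3, -120, 3, -0.002, -0.003, -2.99, 0.4], [21.3, -120, 3, -0.002, -0.003, -2.99, 0.4], [21.3, -120, 3, -0.002, -0.003, -2.99, 0.4]]]';python3 - <<'E'
from h import *
print(dl(.544,.1396,.2,90.),get_obs()["q"].round(2))
E
```

```text
time_s: 15.18
eef_pos: [0.5334, -0.2576, 0.1989]
eef_rot: [-0.001, 0.527, 0.85, -0.001]
wrist_force: [0.1, 0.7, -1.1]
opening: 0.666
grasp_force: 65.4
[[0.3509, 0.1862, -0.001], [-0.001, -0.002, -1.11], [-0.003, 0.001, 2.032]] [-0.65  0.25  1.59 -0.    1.3  -1.11]
```

```bash
python3 -m jog '[[[60, 30, 0, 0, 0, -0.19, 0.4], [351, 186, -1, -0.001, -0.002, -1.11, 0.4], [351, 186, -1, -0.001, -0.002, -1.11, 0.4], [351, 186, -1, -0.001, -0.002, -1.11, 0.4], [351, 186, -1, -0.001, -0.002, -1.11, 0.4], [351, 186, -1, -0.001, -0.002, -1.11, 0.4], [351, 186, -1, -0.001, -0.002, -1.11, 0.4], [351, 186, -1, -0.001, -0.002, -1.11, 0.4], [351, 186, -1, -0.001, -0.002, -1.11, 0.4], [351, 186, -1, -0.001, -0.002, -1.11, 0.4]]]';python3 - <<'E'
from h import *
held("w10");print(tool()[0],dl(.5445,.1396,.1,90.))
E
```

```text
time_s: 16.42
eef_pos: [0.5472, 0.1373, 0.201]
eef_rot: [0.001, 0.004, 1.0, -0.001]
wrist_force: [0.5, 0.3, -1.8]
opening: 0.66
grasp_force: 65.4
end circle [ 0.0408 -0.0108  0.0285] expect .0397,-+.0114,.029; rim z -0.0202 4389 22
[0.54731512 0.13738584 0.20124318] [[0.0031, 0.0025, 0.1012], [-0.003, 0.003, -0.008], [0.004, 0.005, 3.134]]
```

In the tool's units: 0.0025 m is 2.5, 0.0023 m is 2.3.

```bash
python3 -m jog '[[[2.5, 2.3, 50, -0.003, 0.003, -0.008, 0.4], [2.5, 2.3, 90, -0.003, 0.003, -0.008, 0.4], [2.5, 2.3, 110, -0.003, 0.003, -0.008, 0.4], [2.5, 2.3, 115, -0.003, 0.003, -0.008, 0.4], [2.5, 2.3, 115, -0.003, 0.003, -0.008, 0.4]]]';python3 - <<'E'
from h import *
print(dl(.5448,.1396,.066,90.),tool()[0])
E
```

```text
time_s: 17.1
eef_pos: [0.5457, 0.1402, 0.0871]
eef_rot: [0.0, -0.001, 1.0, 0.0]
wrist_force: [-0.6, -0.1, -0.7]
opening: 0.663
grasp_force: 65.3
[[0.0009, -0.0006, 0.0211], [0.0, 0.001, 0.001], [-0.001, 0.001, -3.14]] [0.54571372 0.14015606 0.0870728 ]
```

In the tool's units: 0.018 m is 18, 0.015 m is 15.

```bash
python3 -m jog '[[[0.7, -0.5, 6, 0, 0, 0, 0.4], [0.7, -0.5, 11, 0, 0, 0, 0.4], [0.7, -0.5, 15, 0, 0, 0, 0.4], [0.7, -0.5, 18, 0, 0, 0, 0.4], [0.7, -0.5, 18, 0, 0, 0, 0.4]]]'; python3 -m jog '[[[0, 0, 2, 0, 0, 0, 0.4], [0, 0, 4, 0, 0, 0, 0.4], [0, 0, 4, 0, 0, 0, 0.4]]]'
```

```text
time_s: 17.73
eef_pos: [0.5443, 0.1402, 0.0683]
eef_rot: [-0.0, -0.001, 1.0, 0.0]
wrist_force: [-0.1, -0.4, -1.3]
opening: 0.661
grasp_force: 65.3
time_s: 18.1
eef_pos: [0.5447, 0.1402, 0.0648]
eef_rot: [0.0, -0.001, 1.0, 0.0]
wrist_force: [0.3, -0.4, -0.9]
opening: 0.665
grasp_force: 65.5
```

```bash
python3 -m jog '[[[0, 0, 1, 0, 0, 0, 0.4], [0, 0, 2, 0, 0, 0, 0.4], [0, 0, 2, 0, 0, 0, 0.4]]]'
```

```text
time_s: 18.48
eef_pos: [0.5448, 0.1403, 0.0646]
eef_rot: [0.0, -0.001, 1.0, 0.0]
wrist_force: [-7.9, -0.9, 15.3]
opening: 0.662
grasp_force: 67.5
```

```bash
python3 -m jog '[[[0, 0, -1, 0, 0, 0, 0.85], [0, 0, -1, 0, 0, 0, 0.85], [0, 0, -30, 0, 0, 0, 0.85], [0, 0, -90, 0, 0, 0, 0.85], [0, 0, -150, 0, 0, 0, 0.85], [0, 0, -200, 0, 0, 0, 1], [0, 0, -250, 0, 0, 0, 1], [0, 0, -250, 0, 0, 0, 1]]]'
python3 - <<'E'
from h import *
print(tool()[0]);dish("w11",.073,.094,.5440,.1398)
# lid and bar
p0,r=tool();c=optics.camera_params("wrist");p,d=optics.camera("wrist");P=cloud(d,c)
m=(d>.1)&(P[...,2]>.262)&(P[...,2]<.31)&(P[...,1]>.22)
k,l,s,_=cv2.connectedComponentsWithStats(m.astype(np.uint8))
for i in range(1,k):
  if s[i,4]>300:
    q=P[l==i];v=np.linalg.svd(q-q.mean(0),full_matrices=0)[2][0];print(s[i],q.min(0).round(3),q.max(0).round(3),np.median(q,0).round(4),np.degrees(np.arctan2(v[1],v[0])))
E
```

```text
time_s: 19.48
eef_pos: [0.5468, 0.1402, 0.3178]
eef_rot: [0.005, -0.001, 1.0, 0.0]
wrist_force: [0.1, -0.0, 0.1]
opening: 0.997
grasp_force: 0.0
[0.54680454 0.14022542 0.31777084]
w11 [0.5448 0.1404] 0.0 [0.07  0.138] rim z [0.0844 0.0852 0.0858]
[ 542  218   98  198 6315] [0.514 0.261 0.262] [0.616 0.289 0.283] [0.5554 0.2763 0.2792] -10.094409330201005
```

View pics/w11.png

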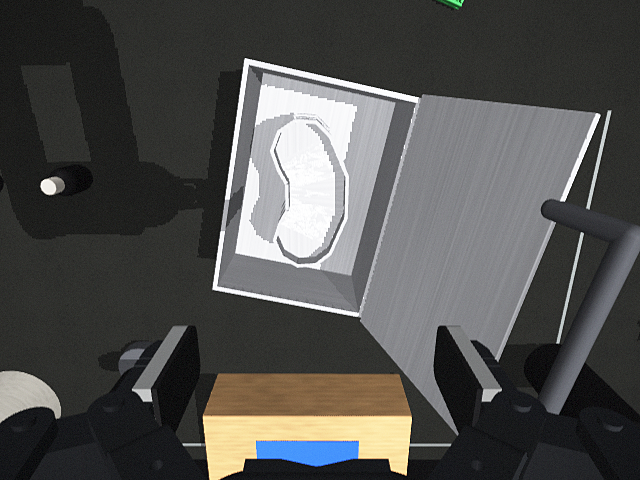

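Stack fully home: rim at 85.5 mm (86 expected), same yaw. Lid right with its bar around (595,310). Next, over the bar.

Run:
```python
from h import *
print(dl(.5736,.275,.335,78.4),get_obs()["q"].round(2))
```

```text
[[-0.0294, 0.1349, -0.0225], [0.0, 0.001, 0.205], [-0.001, 0.001, -2.937]] [ 0.04  0.09  1.54  0.    1.51 -1.53]
```

Careful with the scale: shifts go in mm. That gives: 0.1349 m is 134.9, 0.04 m is 40.

```bash
python3 -m jog '[[[-10, 40, -22.5, 0, 0.001, 0.1, 0.5], [-29.4, 134.9, -22.5, 0, 0.001, 0.205, 0.5], [-29.4, 134.9, -22.5, 0, 0.001, 0.205, 0.5], [-29.4, 134.9, -22.5, 0, 0.001, 0.205, 0.5], [-29.4, 134.9, -22.5, 0, 0.001, 0.205, 0.5], [-29.4, 134.9, -22.5, 0, 0.001, 0.205, 0.5]]]'
python3 - <<'E'
from h import *
p0,r=tool();c=optics.camera_params("wrist");p,d=optics.camera("wrist");cv2.imwrite("pics/w12.png",p);P=cloud(d,c)
T=r.inv().apply((P-p0).reshape(-1,3)).reshape(P.shape)
m=(d>.05)&(P[...,2]>.25)&(P[...,2]<.31)&(abs(T[...,1])<.03)&(abs(T[...,0])<.08)
q=T[m];print(len(q),p0,dl(.5736,.275,.2575,78.4),get_obs()["opening"])
for a in(-.03,-.02,-.01,0,.01,.02,.03,.04,.05):
  s=q[abs(q[:,0]-a)<.003]
  if len(s)>20: print(a,len(s),"y",s[:,1].min().round(4),s[:,1].max().round(4),"top z",(p0[2]-np.percentile(s[:,2],3)).round(4))
E
```

```text
time_s: 20.32
eef_pos: [0.5734, 0.2738, 0.3345]
eef_rot: [-0.001, 0.102, 0.995, -0.0]
wrist_force: [0.2, 0.2, -0.2]
opening: 0.493
grasp_force: 0.0
5648 [0.57342832 0.27375457 0.33451771] [[0.0001, 0.0012, 0.0774], [-0.0, -0.001, -0.002], [-0.002, 0.0, 3.14]] 0.5004048459442741
-0.03 217 y -0.0033 0.0082 top z 0.2819
-0.02 222 y -0.0032 0.0081 top z 0.2821
-0.01 239 y -0.0037 0.008 top z 0.2822
0 246 y -0.0037 0.0079 top z 0.2819
0.01 261 y -0.0036 0.0083 top z 0.2819
0.02 274 y -0.0036 0.0082 top z 0.2821
0.03 278 y -0.0035 0.0081 top z 0.2819
0.04 291 y -0.0034 0.0079 top z 0.282
0.05 426 y -0.0141 0.0083 top z 0.2819
```

View pics/w12.png

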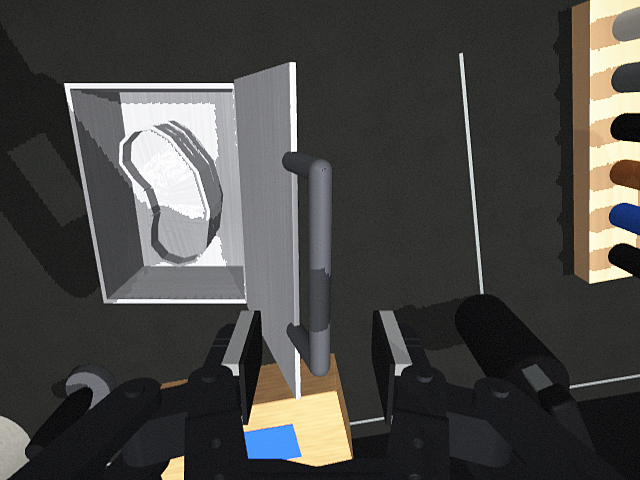

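The bar runs at column 320, rows 160–370, centred under the gripper and parallel to the pads. It measures 2.3 mm along tool y, top at 282 mm. Descend and close.

```bash
python3 -m jog '[[[0, 2.3, 40, 0, 0, 0, 0.5], [0, 2.3, 70, 0, 0, 0, 0.5], [0, 2.3, 77.5, 0, 0, 0, 0.5], [0, 2.3, 77.5, 0, 0, 0, 0.5], [0, 2.3, 77.5, 0, 0, 0, 0], [0, 2.3, 77.5, 0, 0, 0, 0], [0, 2.3, 77.5, 0, 0, 0, 0], [0, 2.3, 77.5, 0, 0, 0, 0]]]'
python3 - <<'E'
from h import *
for a in np.arange(1.95,-.01,-.1): print(a.round(2),(-.19*np.cos(a)+.19*np.cos(1.95)).round(4),(-.19*np.sin(a)+.19*np.sin(1.95)).round(4))
E
```

```text
time_s: 21.38
eef_pos: [0.5744, 0.2752, 0.2597]
eef_rot: [0.0, 0.102, 0.995, -0.002]
wrist_force: [-4.0, -9.0, 6.2]
opening: 0.118
grasp_force: 58.6
1.95 0.0 0.0
1.85 -0.018 -0.0061
1.75 -0.0365 -0.0105
1.65 -0.0553 -0.0129
1.55 -0.0743 -0.0135
1.45 -0.0932 -0.0121
1.35 -0.1119 -0.0089
1.25 -0.1302 -0.0038
1.15 -0.1479 0.0031
1.05 -0.1649 0.0117
0.95 -0.1809 0.022
0.85 -0.1957 0.0338
0.75 -0.2094 0.047
0.65 -0.2216 0.0615
0.55 -0.2323 0.0772
0.45 -0.2414 0.0939
0.35 -0.2488 0.1114
0.25 -0.2544 0.1295
0.15 -0.2582 0.1481
0.05 -0.2601 0.167
```

In the tool's units: -0.1479 m is -147.9, -0.1302 m is -130.2.

```bash
python3 -m jog '[[[0, -18, -6.1, 0, 0, 0, 0], [0, -36.5, -10.5, 0, 0, 0, 0], [0, -55.3, -12.9, 0, 0, 0, 0], [0, -74.3, -13.5, 0, 0, 0, 0], [0, -93.2, -12.1, 0, 0, 0, 0], [0, -111.9, -8.9, 0, 0, 0, 0], [0, -130.2, -3.8, 0, 0, 0, 0], [0, -147.9, 3.1, 0, 0, 0, 0], [0, -147.9, 3.1, 0, 0, 0, 0]]]'
python3 - <<'E'
from h import *
p,r=tool();h=np.array([.5599,.208,.1]);bx=np.array([.201,.9796,0]);g=p+r.apply([0,0,-.019])-h
print("bar rel hinge",-g@bx,g[2],np.hypot(g@bx,g[2]),np.arctan2(g[2],-g@bx),dl(*p,78.4))
E
```

```text
time_s: 22.5
eef_pos: [0.5439, 0.1293, 0.2548]
eef_rot: [-0.0, 0.102, 0.995, -0.001]
wrist_force: [0.4, -3.9, 5.4]
opening: 0.114
grasp_force: 64.9
bar rel hinge 0.08023106331455868 0.1737678812821821 0.19139566370710506 1.1382438497563983 [[0.0, 0.0, 0.0], [-0.003, -0.0, -0.002], [-0.0, 0.004, 3.139]]
```

```bash
python3 -m jog '[[[0, -17, 8.6, 0, 0, 0, 0], [0, -33, 18.9, 0, 0, 0, 0], [0, -47.8, 30.7, 0, 0, 0, 0], [0, -61.5, 43.9, 0, 0, 0, 0], [0, -73.7, 58.4, 0, 0, 0, 0], [0, -84.4, 74.1, 0, 0, 0, 0], [0, -93.5, 90.8, 0, 0, 0, 0], [0, -100.9, 108.3, 0, 0, 0, 0], [0, -106.5, 126.4, 0, 0, 0, 0], [0, -106.5, 126.4, 0, 0, 0, 0]]]'
cat > b.py <<'E'
from h import *
p,r=tool();h=np.array([.5599,.208,.1]);bx=np.array([.201,.9796,0]);g=p+r.apply([0,0,-.019])-h
print("bar rel hinge",-g@bx,g[2],np.hypot(g@bx,g[2]),np.arctan2(g[2],-g@bx))
E
python3 b.py
```

```text
time_s: 23.75
eef_pos: [0.5226, 0.0267, 0.1263]
eef_rot: [-0.0, 0.102, 0.995, -0.0]
wrist_force: [4.2, -6.1, 1.8]
opening: 0.12
grasp_force: 72.0
bar rel hinge 0.1851361036142627 0.04527994434990687 0.19059289132022125 0.2398677357311487
```

```bash
python3 -m jog '[[[0, -2, 9, 0, 0, 0, 0], [0, -3, 18, 0, 0, 0, 0], [0, -4, 26, 0, 0, 0, 0], [0, -4.5, 33, 0, 0, 0, 0], [0, -5, 38, 0, 0, 0, 0], [0, -5, 41, 0, 0, 0, 0], [0, -5, 43, 0, 0, 0, 0], [0, -5, 43, 0, 0, 0, 0]]]';python3 b.py
```

```text
time_s: 24.75
eef_pos: [0.5213, 0.0205, 0.084]
eef_rot: [-0.001, 0.101, 0.995, -0.002]
wrist_force: [2.5, -14.6, 0.5]
opening: 0.114
grasp_force: 74.2
bar rel hinge 0.1913586194555622 0.003023888118699067 0.19138251001408954 0.015800889800315777
```

In the tool's units: 0.001 m is 1, 0.003 m is 3.

```bash
python3 -m jog '[[[0, 1, 1, 0, 0, 0, 0], [0, 1.5, 2, 0, 0, 0, 0], [0, 1.5, 3, 0, 0, 0, 0], [0, 1.5, 3, 0, 0, 0, 0]]]';python3 b.py
```

```text
time_s: 25.25
eef_pos: [0.5213, 0.0204, 0.0811]
eef_rot: [-0.001, 0.101, 0.995, -0.003]
wrist_force: [-0.1, -21.4, 0.0]
opening: 0.113
grasp_force: 74.4
bar rel hinge 0.19137723429063497 8.725341168171197e-05 0.19137725418108192 0.00045592364190780025
```

```bash
python3 -m jog '[[[0, -1.5, 0, 0, 0, 0, 0], [0, -3, 0, 0, 0, 0, 0], [0, -3, 1, 0, 0, 0, 0], [0, -3, 1, 0, 0, 0, 0]]]';python3 b.py
```

```text
time_s: 25.75
eef_pos: [0.5213, 0.0204, 0.0802]
eef_rot: [-0.0, 0.101, 0.995, -0.001]
wrist_force: [3.5, -8.8, 0.2]
opening: 0.116
grasp_force: 74.3
bar rel hinge 0.1915379816244069 -0.0007633421227665887 0.19153950270361472 -0.003985309205933543
```

In the tool's units: -0.002 m is -2, 0.001 m is 1.

```bash
python3 -m jog '[[[0, -2, 0.5, 0, 0, 0, 0], [0, -2, 1, 0, 0, 0, 0], [0, -2, 1, 0, 0, 0, 0]]]';python3 b.py
```

```text
time_s: 26.12
eef_pos: [0.5213, 0.0203, 0.0794]
eef_rot: [0.0, 0.101, 0.995, 0.001]
wrist_force: [5.4, 0.6, -0.4]
opening: 0.118
grasp_force: 74.2
bar rel hinge 0.1916433951565084 -0.001624358974102097 0.19165027902194762 -0.00847574254032973
```

```bash
cat > lid.py <<'E'
from h import *
h=np.array([.5599,.208,.1]);bx=np.array([.201,.9796,0]);by=np.array([-.9796,.201,0])
for n in("scene","side"):
    c=optics.camera_params(n);p,d=optics.camera(n);P=cloud(d,c)-h;cv2.imwrite(f"pics/L_{n}.png",p)
    u=-P@bx;v=P@by
    for lo,hi in((.01,.05),(.05,.1),(.1,.13),(.13,.15)):
        m=(u>lo)&(u<hi)&(abs(v)<.09)&(abs(P[...,2])<.06)&(P[...,2]>-.02);print(n,lo,m.sum(),np.median(P[m][:,2]).round(4))
    m=(u>.01)&(u<.15)&(abs(v)<.09)&(abs(P[...,2])<.03);print("slope",np.polyfit(u[m],P[m][:,2],1).round(4))
E
python3 lid.py
```

```text
scene 0.01 590 0.0044
scene 0.05 647 0.0057
scene 0.1 376 0.0061
scene 0.13 440 0.0037
slope [-0.071   0.0088]
side 0.01 238 0.0034
side 0.05 309 0.0045
side 0.1 181 0.0053
side 0.13 253 0.0032
slope [-0.0589  0.0073]
```

In the tool's units: 0.002 m is 2, 0.003 m is 3.

```bash
python3 -m jog '[[[0, 0, 1, 0, 0, 0, 0], [0, 0, 2, 0, 0, 0, 0], [0, 0, 3, 0, 0, 0, 0], [0, 0, 3, 0, 0, 0, 0]]]';python3 b.py; python3 lid.py
```

```text
time_s: 26.72
eef_pos: [0.5213, 0.0203, 0.0764]
eef_rot: [0.0, 0.101, 0.995, 0.001]
wrist_force: [6.1, -0.2, 1.4]
opening: 0.116
grasp_force: 74.3
bar rel hinge 0.19164728386208413 -0.004632600364560813 0.19170326652890393 -0.024167826925250727
scene 0.01 613 0.0038
scene 0.05 660 0.0044
scene 0.1 376 0.0044
scene 0.13 441 0.0017
slope [-0.0789  0.0083]
side 0.01 253 0.0029
side 0.05 313 0.0033
side 0.1 190 0.0035
side 0.13 228 0.0013
slope [-0.0692  0.007 ]
```

Closing, and now beginning to feel contact; 1 mm steps further.

```bash
python3 -m jog '[[[0, 0, 1, 0, 0, 0, 0], [0, 0, 1, 0, 0, 0, 0]]]'; python3 -m jog '[[[0, 0, 1, 0, 0, 0, 0], [0, 0, 1, 0, 0, 0, 0]]]';python3 lid.py|grep -v slope
```

```text
time_s: 27.08
eef_pos: [0.5213, 0.0203, 0.0757]
eef_rot: [0.0, 0.101, 0.995, 0.001]
wrist_force: [5.1, 1.0, 3.1]
opening: 0.113
grasp_force: 74.7
time_s: 27.32
eef_pos: [0.5213, 0.0203, 0.0757]
eef_rot: [0.0, 0.101, 0.995, 0.001]
wrist_force: [1.7, 1.7, 10.5]
opening: 0.114
grasp_force: 75.5
scene 0.01 603 0.0037
scene 0.05 666 0.0042
scene 0.1 370 0.004
scene 0.13 457 0.0015
side 0.01 246 0.0027
side 0.05 318 0.0032
side 0.1 191 0.0028
side 0.13 247 0.0005
```

```bash
python3 -m jog '[[[0, 0, -1, 0, 0, 0, 0.4], [0, 0, -1, 0, 0, 0, 0.4], [0, 0, -1, 0, 0, 0, 0.4], [0, 0, -30, 0, 0, 0, 0.4], [0, 0, -80, 0, 0, 0, 0.4], [0, 0, -140, 0, 0, 0, 0.4], [0, 0, -180, 0, 0, 0, 0.4], [0, 0, -180, 0, 0, 0, 0.4]]]';python3 lid.py|grep -v slope
```

```text
time_s: 28.42
eef_pos: [0.5229, 0.0195, 0.2588]
eef_rot: [0.003, 0.101, 0.995, -0.0]
wrist_force: [1.0, -0.8, -1.2]
opening: 0.399
grasp_force: 0.0
scene 0.01 718 0.0037
scene 0.05 984 0.0041
scene 0.1 637 0.0041
scene 0.13 656 0.0012
side 0.01 333 0.0026
side 0.05 469 0.0033
side 0.1 316 0.0032
side 0.13 344 0.0006
```

View pics/L_scene.png

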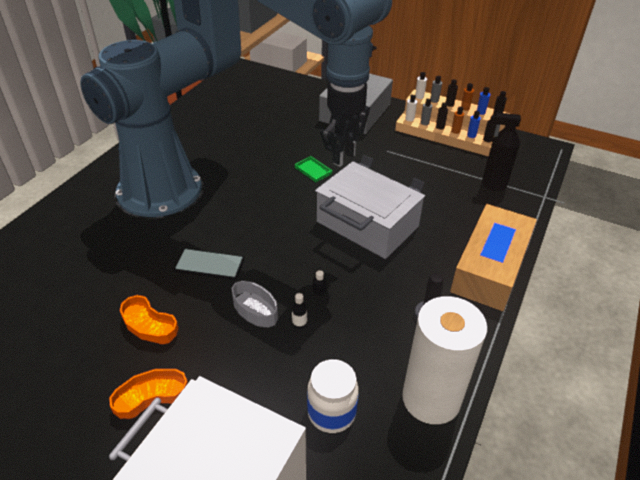

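The lid lies shut at (370,195) with the bar free at (347,212). The oval dish (255,303), bottles and tub are where they were, and the gripper is clear.

```bash
python3 -c "
from bench import workorder
print(workorder.hand_in())"
```

```text
the job is handed in; nothing more can be done
None
```

Both loose kidney dishes are nested home on the base dish, the lid was lowered shut by its bar and let go, and the job was handed in at about 28.5 s; the hand-in returned no verdict.

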